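Empty the finishing machine's tray, then free its cover and hold it open

TASK

The finishing machine has stopped: take the two printed corner pieces out of its side catch tray and put them in the blue tote. Then tug the cover by its pull bar to learn whether it is caught, before touching the lever; if it is caught, throw the red-knobbed lever over to its other side (either side may be the catching one). Raise the cover about 45 degrees and finish still holding it open, as it falls shut when let go; leave the bottle, spool and tin where they stand.

Things in the scene. Friction and masses are not known exactly. Their poses are not given: they have to be found in the camera images.
- machine: blue finishing machine fixed to the worktop, 180 x 180 mm, 83 mm high with its grey cover shut. Origin: under its centre at worktop height; x from its front to its back (away from the robot at yaw 0), y to its left, z up. On its left (+y) side a grey lever housing: x -72..12, y 90..128 mm, top 84 mm up. On its right side the catch tray.
- tray_mid (a point): middle of the catch tray's floor, 6 mm above the worktop, at x -10, y -163 mm in the machine's frame. Aluminium tray fixed to the machine's right side, 150 mm long along the machine's x, its three outer walls 13 mm high above the worktop; a chute rises to the machine at its inner side.
- cover_bar (a point): middle of the cover's steel pull bar, 12 mm thick, 100 mm long along the machine's y. Cover shut: 90 mm above the worktop, at x -135, y 0 mm in the machine's frame, with a 33 mm free gap between bar and cover edge and nothing under it. Can be pinched from above; it turns between the fingers as the cover rises.
- cover_hinge (a point): middle of the cover's hinge axis, fixed, at x +90, y 0, z 79 mm in the machine's frame; the axis runs along the machine's y. With the cover shut the bar lies 225 mm in front of it and 11 mm higher.
- cover (a joint): angle of the cover, rad: 0 shut, grows as it opens, at most 1.1. About 1.5 N at the bar lifts it; it falls shut when let go. When caught it has a free play of about 0.05 rad (11 mm at the bar), then stops hard; when not caught it rises freely. Whether it is caught cannot be seen.
- lever (a joint): lean of the toggle lever, rad: top-heavy, it rests at +0.45 (leaning to the machine's back, +x) or -0.45 (to its front) and stays there. Under 1 N sideways at the knob moves it; past the middle it falls across by itself. Either side may be the one that catches the cover; the other then frees it.
- lever_knob (a point): centre of the lever's red ball knob, 18 mm across, on an 8 mm steel stem, 60 mm from its pivot. The pivot axis runs along the machine's y at x -30, z 75 mm; the knob is at y 110 mm in the machine's frame, at rest 129 mm above the worktop and 26 mm behind or in front of the pivot.
- corner_a_mid (a point): shorter pale yellow printed corner piece (28 x 28 mm foot 7 mm thick with a round post 12.4 mm across standing on it, 27 mm high in all, 20 g); this point is on the post's axis half-way up, 13.5 mm above its underside. It stands upright in the tray at the start; grip it across the post.
- corner_b_mid (a point): taller pale yellow printed corner piece (same 28 x 28 x 7 mm foot and 12.4 mm post, 31 mm high in all, 20 g); this point is on the post's axis half-way up, 15.5 mm above its underside. It stands upright in the tray at the start; grip it across the post.
- tote: open blue tote fixed to the worktop, 130 (its x) x 160 (its y) x 45 mm high, walls 4 mm, inner floor 4 mm up; origin under its centre at worktop height, z up.
- bottle: white and clear bottle with a wide cap, 56 mm across, 118 mm high, standing loose; origin under its centre. To be left alone.
- spool: black spool of solder wire, 64 x 80 x 37 mm, loose; origin under its centre. To be left alone.
- tin: small white tin with a green lid, 38 mm across, 50 mm high, loose; origin under its centre. To be left alone.

How it is judged:
By the outcome, as a careful person would: the job done as asked, in the order asked, and still so for the second after the job is handed in, while the arm keeps its last pose, push and grip.
It also fails if it takes over 72 s, if anything falls off the work surface, if the arm or the gripper's body presses on something with over 40 N, if the wrist force passes 120 N, or if a joint passes its speed limit or range.

ROBOT

A 6-joint arm with a two-finger parallel gripper is mounted at the origin on a cart in front of the work surface, level with it; the furniture and walls round the work are solid. World frame = base frame: x ahead of the robot, y to its left, z up, the work surface at z = 0. Lengths are in m, angles in rad, forces in N, time in s.
With the tool pointing down it reaches from about 0.275 to 0.85 m from the base axis. Payload 19 kg.
Tool frame: the origin (TCP) lies on the front face of the gripper's body, between the roots of the fingers; the fingertips stand 73 mm ahead of it and the grasp point (between the pads) lies 54 mm ahead of it; z points along the fingers, y is the line along which they close (so a half turn about z gives the same grasp; the last joint's range is limited). The gripper opens to 85 mm and grips with 20 to 120 N. Pads are 22 mm wide; open, the fingers measure 114 mm over their backs; the gripper's body (76 mm by 85 mm) begins 54 mm behind the grasp point. The pads swing forward as they close: fully open they stand 13 mm farther back than shut.
Start: joints at [1.031, 0.15, 1.437, -0, 1.554, -0.134], TCP at [0.227, 0.528, 0.304] pointing down, gripper open.
Joint ranges: [-2.8, 2.8], [-0.68, 2.1], [0.12, 2.68], [-1.39, 4.53], [0.16, 2.79], [-2.81, 2.81]. Speed limits (rad/s): [1.89, 1.89, 2.22, 3.01, 3.01, 3.01].

INTERFACE

Orientations are given as a rotation vector (axis times angle).
In Python, from cell import readout, optics, r gives the robot as it stands. The module is installed in compiled form; this text tells all that it offers.
- The arm moves only by the tool jog_arm, never from a script. Its argument "targets" is a list of rows, each a list of 7 numbers: the turn, a rotation vector about the tool's x, y, z in degrees, then the shift along the tool's x, y, z in cm, then the finger opening in cm, from 0 to 8.54. In form: [[ax, ay, az, tx, ty, tz, gripper], ...]. A call has 1 to 8 rows; each row is the pose to reach, as a shift and turn from the pose commanded when the call began, along the tool's axes at that moment; what a row does not reach only later rows make up. A row lasts 1/8 s, in which the tool goes at most 62.5 mm and 10.7 degrees, less where a joint would pass 70% of its speed; a pose out of reach is approached as far as the arm can. A call with a gripper value outside its range is refused whole. The fingers move at their own pace and stop on an object; the grip force is fixed at half the most. Time passes only in rows, so rows that repeat a pose let the fingers close. It gives the time, the measured TCP pose, the force, the opening and the grip force at its end, in the units of the state.
- readout.get_state(): the state, without advancing time (a new reading comes with each control period).
- optics.grab_frame(name): name is "side" or "top"; returns the picture (400x640x3 uint8, blue, green, red); there is no depth.
- optics.get_calibration(name): a dict with "fx", "fy", "cx", "cy" (pixels), "distortion" ([k1, k2, p1, p2, k3] as OpenCV has them; the pictures are not rectified), "eye" and "orientation" of the camera in the world. Camera axes: x right, y up, looking along -z (the intrinsics and any distortion apply to the point x, -y, -z); pixel columns grow to the right and rows downward; lengths in m; the calibration is good to about 2 mm. A picture is of the moment at which its call begins. get_calibration takes no time and is no camera call.
- r.job_done(): hands the job in; it is judged then, once.
The state is a dict: "time_s": time; "qpos": joint angles; "joint_velocities": joint speeds; "joint_torque": joint torques, N m; "eef_pos": TCP position; "ee_rot": TCP orientation; "contact_force": force on the tool from outside, world axes, zero at the start; "moment": the same for the moment, N m; "finger_gap": opening from 0.0 (shut) to 1.0 (fully open); "grasp_force": force on a finger pad.
Only numpy, scipy, OpenCV 4.12 (cv2) and the standard library are available. Lean on these libraries where they do the work, as an engineer would, in place of code of your own. Each camera call takes 0.05 s, during which the arm holds its last target. There are 200 camera calls.

## Working session

There is one attempt and no reset: what is moved stays moved. The work goes in short steps, Python scripts to look and compute and a tool call to move; the robot and the scene stay as the last step left them, time stands still between calls to the robot, and variables do not carry over. Pictures are saved under pics/ and viewed, at most 10 in all, crops included, and the job is handed in when it is done.

Besides the shell and the picture viewer there is one more tool, called after "Request:" as a command line: name --pt "numbers of a row" for each row, then --argument value for the rest. jog_arm: Moves the arm, as the interface text tells. Its arguments: {"type":"object","properties":{"targets":{"type":"array","items":{"type":"array","items":{"type":"number"}}}},"required":["targets"]}

```bash
mkdir -p pics; python3 - <<'E'
from cell import readout, optics, r
import cv2
for n in("side","top"):
    cv2.imwrite(f"pics/{n}0.png",optics.grab_frame(n)); print(optics.get_calibration(n))
s=readout.get_state();print(s)
E
```

```text
{'fx': 473.20895596025457, 'fy': 473.20895596025457, 'cx': 317.9376929551701, 'cy': 197.4036432867205, 'distortion': array([0.00162508, 0.        , 0.        , 0.        , 0.        ]), 'eye': array([ 0.48210867, -0.91742284,  0.8734959 ]), 'orientation': array([ 0.87695991, -0.01144682, -0.07801649])}
{'fx': 456.5512257491555, 'fy': 456.5512257491555, 'cx': 325.7558497677774, 'cy': 198.01933918673387, 'distortion': array([-0.10819045,  0.        ,  0.        ,  0.        ,  0.        ]), 'eye': array([ 0.42140127, -0.03315072,  1.46618213]), 'orientation': array([ 0.09023664, -0.05729097, -1.56324442])}
{'time_s': 0.1, 'qpos': array([ 1.03098022e+00,  1.50925868e-01,  1.43788225e+00,  1.27775510e-05,
        1.55378607e+00, -1.34031069e-01]), 'joint_velocities': array([-0.00251591, -0.00017445, -0.00184711,  0.00209162, -0.00060182,
       -0.00022716]), 'joint_torque': array([ 3.28507238e-03, -7.14392924e+01, -5.71798074e+01, -1.97023783e-04,
        6.96799878e-03,  1.12292537e-04]), 'eef_pos': array([0.22694714, 0.52819195, 0.30338373]), 'ee_rot': array([-6.32972593e-01, -3.07681523e+00,  1.47795605e-03]), 'contact_force': array([-0.81674621,  0.08668894,  0.60633567]), 'moment': array([-0.0516131 , -0.00901172,  0.00075747]), 'grasp_force': 0.0, 'finger_gap': 0.9976359166541481}
```

View pics/side0.png

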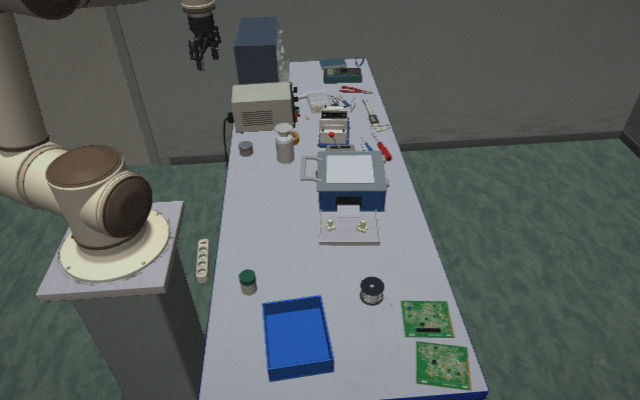

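View pics/top0.png

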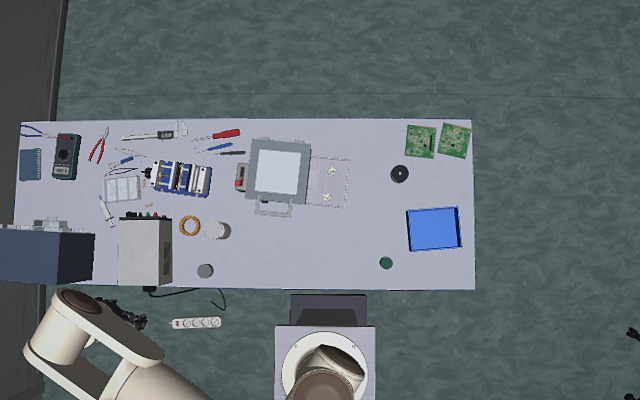

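The side view shows the tray at (349,230) with pieces near (330,225) and (363,226), and the tote at (297,337). In the top view the pieces are near (332,171) and (327,197), the bar is near (273,212) and the knob near (239,184). Next I take enlarged crops.

```bash
python3 - <<'E'
import cv2
a=cv2.imread("pics/side0.png")[115:250,290:400]; b=cv2.imread("pics/top0.png")[130:225,225:360]
cv2.imwrite("pics/sc.png",cv2.resize(a,None,fx=4.4,fy=4.4,interpolation=cv2.INTER_CUBIC)); cv2.imwrite("pics/tc.png",cv2.resize(b,None,fx=5.9,fy=5.9,interpolation=cv2.INTER_CUBIC))
E
cat > h.py <<'E'
import numpy as np, cv2
from scipy.spatial.transform import Rotation as R
from scipy.optimize import least_squares
from cell import optics, readout
C={n:optics.get_calibration(n) for n in("side","top")}
def proj(n,P):
    c=C[n]; p=(np.atleast_2d(P)-c["eye"])@R.from_rotvec(c["orientation"]).as_matrix()*[1,-1,-1]
    K=np.array([[c["fx"],0,c["cx"]],[0,c["fy"],c["cy"]],[0,0,1]])
    return cv2.projectPoints(p,np.zeros(3),np.zeros(3),K,c["distortion"])[0][:,0]
def tri(obs,z=None):
    """obs {cam:(u,v)}; z fixed if given"""
    f=lambda x:np.concatenate([proj(n,[*x[:2],x[2] if z is None else z])[0]-o for n,o in obs.items()])
    s=least_squares(f,[.5,0,.05] if z is None else [.5,0]); return s.x.round(4),s.fun.round(1)
E
```

```text
(no output)
```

View pics/sc.png

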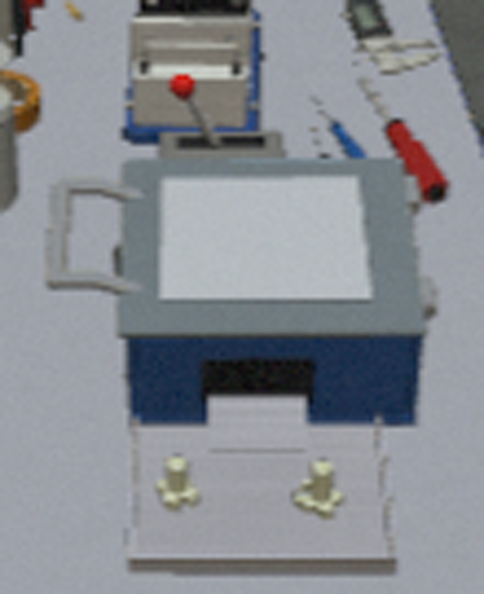

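View pics/tc.png

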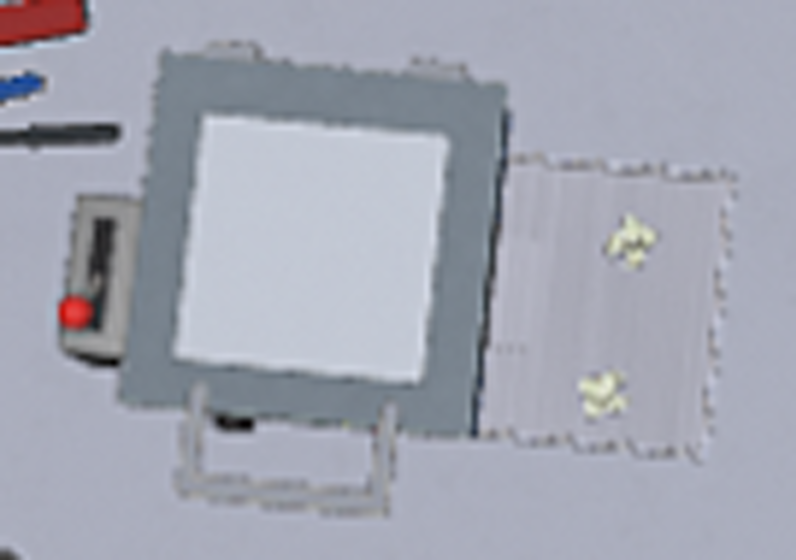

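Side crop: knob (183,86), bar at (57,187)-(57,282), post tops at (177,461) and (322,465), and the right post looks taller. Top crop: cover corners (160,52), (508,85), (473,437), (120,402), knob (75,312) and the pieces near (632,240) and (603,390). The lever leans to the front.

```bash
cat > m.py <<'E'
from h import *
S=lambda u,v:(290+(u+.5)/4.4-.5,115+(v+.5)/4.4-.5)
T=lambda u,v:(225+(u+.5)/5.9-.5,130+(v+.5)/5.9-.5)
pts=[("top",T(160,52),[90,90,83]),("top",T(508,85),[90,-90,83]),("top",T(473,437),[-90,-90,83]),("top",T(120,402),[-90,90,83]),
("side",S(118,335),[-90,-90,83]),("side",S(424,333),[90,-90,83]),("side",S(124,160),[-90,90,83]),("side",S(408,158),[90,90,83]),
("side",S(57,187),[-135,50,90]),("side",S(57,282),[-135,-50,90]),("top",T(181,490),[-135,50,90]),("top",T(386,510),[-135,-50,90]),
("side",S(183,86),[-56,110,129]),("top",T(75,312),[-56,110,129])]
def W(x,p): 
    c,s=np.cos(x[2]),np.sin(x[2]); p=np.array(p)/1000; return [x[0]+c*p[0]-s*p[1],x[1]+s*p[0]+c*p[1],p[2]]
f=lambda x:np.concatenate([proj(n,W(x,p))[0]-o for n,o,p in pts])
if __name__=="__main__":
    s=least_squares(f,[.55,.1,0],loss="soft_l1");print(s.x,f(s.x).reshape(-1,2).round(1).tolist())
    print("bar",W(s.x,[-135,0,90]),"knob",W(s.x,[-56,110,129]),"traymid",W(s.x,[-10,-163,6]))
    print("bar tri",tri({"top":T(283,500),"side":S(57,235)}),"knob",tri({"top":T(75,312),"side":S(183,86)}))
    for a,b,z in((T(603,388),S(177,461),.033),(T(632,238),S(322,465),.037)):
        print("post",tri({"top":a,"side":b}),tri({"top":a},z),tri({"side":b},z),tri({"side":b,"top":a},z))
    for a in((407,210),(457,207),(461,247),(410,250)): print("tote",tri({"top":a},.045)[0])
    for a in((264,304),(325,297),(331,364),(269,377)): print("tote side",tri({"side":a},.045)[0])
    print("tin",tri({"top":(386,263)},.05),"spool",tri({"top":(400,173)},.06))
    print("bottle",tri({"top":(215,229)},.1))
E
python3 m.py
```

```text
[ 0.634995    0.14386944 -0.0981405 ] [[1.0, 1.0], [-0.5, 1.0], [-0.9, -0.8], [0.7, -0.9], [1.6, -1.0], [-0.1, -0.7], [1.7, 0.5], [-1.7, 0.7], [1.0, 0.3], [-0.8, -0.2], [1.0, -0.1], [-1.1, 0.0], [-0.2, 0.4], [0.1, 0.8]]
bar [np.float64(0.5006446043455405), np.float64(0.15709714589260484), np.float64(0.09)] knob [np.float64(0.5900425966389834), np.float64(0.2588271757456504), np.float64(0.129)] traymid [np.float64(0.6090718807739448), np.float64(-0.017366391060875536), np.float64(0.006)]
bar tri (array([0.5004, 0.1573, 0.0885]), array([ 0. ,  0.1,  0.1, -0. ])) knob (array([0.5915, 0.2588, 0.1302]), array([-0. ,  0.3,  0.3, -0. ]))
post (array([ 0.5628, -0.0058,  0.0366]), array([-0. ,  0.6,  0.5, -0.1])) (array([ 0.5649, -0.0057]), array([ 0., -0.])) (array([ 0.562, -0.002]), array([0., 0.])) (array([ 0.5631, -0.0042]), array([ 0.5,  0.5, -0.5,  0.6]))
post (array([ 0.6457, -0.0209,  0.0394]), array([ 0. , -0.2, -0.2,  0. ])) (array([ 0.6455, -0.0208]), array([0., 0.])) (array([ 0.6466, -0.0182]), array([-0.,  0.])) (array([ 0.6461, -0.0198]), array([-0.1,  0.4, -0.3, -0.2]))
tote [ 0.5191 -0.2565]
tote [ 0.5292 -0.4141]
tote [ 0.4045 -0.4247]
tote [ 0.3949 -0.265 ]
tote side [ 0.3943 -0.2707]
tote side [ 0.5271 -0.2638]
tote side [ 0.5251 -0.4249]
tote side [ 0.4062 -0.4416]
tin (array([ 0.3549, -0.1899]), array([-0.,  0.])) spool (array([ 0.6333, -0.2335]), array([-0., -0.]))
bottle (array([0.4543, 0.3303]), array([ 0., -0.]))
```

```bash
cat > g.py <<'E'
import numpy as np, sys
from scipy.spatial.transform import Rotation as R
from cell import readout
YAW=-0.098
def go(base,targets):
    """base (pos,rotvec); targets (x,y,z TCP, tilt deg) -> rows in tool frame (deg, cm)"""
    p,R0=np.array(base[0]),R.from_rotvec(base[1])
    for x,y,z,t in targets:
        opts=[]
        for s in(1,-1):  # tool y along +-machine x, z down, tilt: fingers point to machine front
            D=R.from_euler("z",YAW)*R.from_euler("y",t,degrees=True)
            M=D*R.from_matrix(np.array([[0,s,0],[s,0,0],[0,0,-1.]]))
            opts.append((R0.inv()*M).as_rotvec(degrees=True))
        print(min(opts,key=np.linalg.norm).round(1),(R0.inv().apply(np.array([x,y,z])-p)*100).round(2))
def now(): s=readout.get_state(); return s["eef_pos"],s["ee_rot"]
E
python3 - <<'E'
from g import *
go(now(),[(.563,-.0045,.34,0),(.563,-.0045,.15,0),(.563,-.0045,.0905,0)])
print(R.from_rotvec(now()[1]).as_matrix().round(2))
E
```

```text
[-0.1  0.  72.4] [-51.9  -35.68  -3.63]
[-0.1  0.  72.4] [-51.91 -35.66  15.37]
[-0.1  0.  72.4] [-51.91 -35.66  21.32]
[[-0.92  0.39 -0.  ]
 [ 0.39  0.92 -0.  ]
 [ 0.   -0.   -1.  ]]
```

Request:
jog_arm --pt "0 0 10 0 0 -3.6 5" --pt "0 0 72.4 -51.9 -35.7 -3.6 4" --pt "0 0 72.4 -51.9 -35.7 -3.6 4" --pt "0 0 72.4 -51.9 -35.7 -3.6 4" --pt "0 0 72.4 -51.9 -35.7 -3.6 4" --pt "0 0 72.4 -51.9 -35.7 -3.6 4" --pt "0 0 72.4 -51.9 -35.7 -3.6 4" --pt "0 0 72.4 -51.9 -35.7 -3.6 4"

```text
time_s: 1.1
eef_pos: [0.4609, 0.1562, 0.3399]
ee_rot: [2.331, 2.106, 0.0]
contact_force: [1.6, 2.2, 1.0]
finger_gap: 0.47
grasp_force: 0.0
```

```bash
python3 - <<'E'
from g import *
print(readout.get_state()["qpos"],now())
go(now(),[(.563,-.0045,.34,0),(.563,-.0045,.15,0),(.563,-.0045,.0905,0)])
E
```

```text
[ 1.68331017e-01 -4.52593775e-02  1.57105416e+00  3.99395849e-05
  1.61572276e+00  2.69592635e-01] (array([0.46092383, 0.15624019, 0.33985319]), array([2.33101328e+00, 2.10616708e+00, 1.33196490e-04]))
[ 0.  -0.  -0.2] [-1.496e+01  1.178e+01 -1.000e-02]
[ 0.  -0.  -0.2] [-14.96  11.78  18.99]
[ 0.  -0.  -0.2] [-14.96  11.78  24.94]
```

Request:
jog_arm --pt "0 0 0 -15 11.8 0 4" --pt "0 0 0 -15 11.8 0 4" --pt "0 0 0 -15 11.8 0 4" --pt "0 0 0 -15 11.8 0 4" --pt "0 0 0 -15 11.8 20 4" --pt "0 0 0 -15 11.8 20 4" --pt "0 0 0 -15 11.8 20 4" --pt "0 0 0 -15 11.8 20 4"

```text
time_s: 2.1
eef_pos: [0.5611, -0.0019, 0.1366]
ee_rot: [-2.324, -2.107, 0.006]
contact_force: [0.9, 0.2, 0.6]
finger_gap: 0.468
grasp_force: 0.0
```

```bash
python3 - <<'E'
from g import *
from h import *
print(now()); go(now(),[(.563,-.0045,.0905,0)])
a=optics.grab_frame("side")[150:250,280:400]; b=optics.grab_frame("top")[130:225,265:385]
cv2.imwrite("pics/c1.png",np.vstack([cv2.resize(a,(360,300),interpolation=2),cv2.resize(b,(360,285),interpolation=2)]))
for z in(.033,.0905): print(proj("side",[.563,-.0045,z]))
E
```

```text
(array([ 0.56108197, -0.0018944 ,  0.13663604]), array([-2.32413565, -2.10668428,  0.00622915]))
[-0.4 -0.  -0. ] [-0.24  0.24  4.61]
[[330.3266308 220.0010267]]
[[330.20723622 203.33928913]]
```

View pics/c1.png

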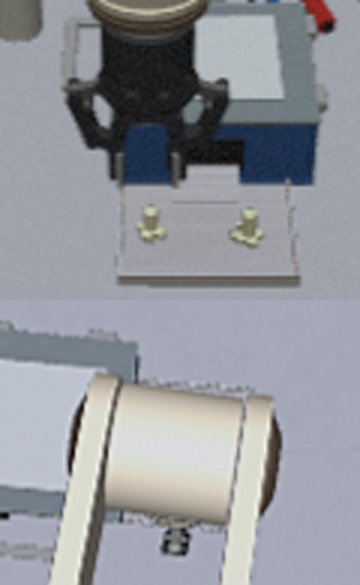

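The fingers straddle the nearer post (post at column 150, fingers at 120 and 177 in the crop). I go down and grip.

Request:
jog_arm --pt "0 0 0 -0.2 0.2 2 4" --pt "0 0 0 -0.2 0.2 4.6 4" --pt "0 0 0 -0.2 0.2 4.6 4" --pt "0 0 0 -0.2 0.2 4.6 1" --pt "0 0 0 -0.2 0.2 4.6 0.5" --pt "0 0 0 -0.2 0.2 4.6 0.5" --pt "0 0 0 -0.2 0.2 4.6 0.5" --pt "0 0 0 -0.2 0.2 4.6 0.5"

```text
time_s: 3.2
eef_pos: [0.5657, -0.005, 0.0962]
ee_rot: [2.326, 2.108, 0.003]
contact_force: [-1.0, -0.5, 11.9]
finger_gap: 0.1
grasp_force: 58.8
```

```bash
python3 - <<'E'
from g import *
print(now(),readout.get_state()["contact_force"]); go(now(),[(.563,-.0045,.2,0),(.463,-.31,.2,0),(.463,-.31,.0905,0)])
E
```

```text
(array([ 0.5656789 , -0.00497725,  0.09616062]), array([2.32636741, 2.1076536 , 0.00306755])) [-1.01129812 -0.51045987 11.94743308]
[ 0.2  0.  -0. ] [  0.02  -0.24 -10.38]
[ 0.2  0.  -0. ] [-31.37  -7.18 -10.4 ]
[ 0.2  0.  -0. ] [-31.36  -7.22   0.55]
```

Request:
jog_arm --pt "0 0 0 0 0 -1 0.5" --pt "0 0 0 0 0 -4 0.5" --pt "0 0 0 0 0 -10.4 0.5" --pt "0 0 0 0 0 -10.4 0.5" --pt "0 0 0 0 0 -10.4 0.5"

```text
time_s: 3.82
eef_pos: [0.5647, -0.0049, 0.1986]
ee_rot: [2.328, 2.109, 0.001]
contact_force: [0.3, -0.4, -1.1]
finger_gap: 0.104
grasp_force: 58.7
```

```bash
python3 - <<'E'
from g import *
from h import *
print(readout.get_state()); go(now(),[(.463,-.31,.2,0),(.463,-.31,.0905,0)])
a=optics.grab_frame("side")[130:250,280:400]
cv2.imwrite("pics/c2.png",cv2.resize(a,(600,600),interpolation=2))
E
```

```text
{'time_s': 3.825, 'qpos': array([-1.45038948e-01,  1.86534783e-01,  1.61190887e+00, -9.55548537e-05,
        1.34200993e+00, -4.63889991e-02]), 'joint_velocities': array([ 0.00050744,  0.02446737,  0.02329474,  0.00033458, -0.00673416,
       -0.00066029]), 'joint_torque': array([ 7.69990473e-02, -7.49603891e+01, -5.68095911e+01,  1.46107039e-03,
        1.51869468e-01,  4.11123701e-04]), 'eef_pos': array([ 0.56472874, -0.00489545,  0.19861063]), 'ee_rot': array([2.32754976e+00, 2.10860689e+00, 1.02539131e-03]), 'contact_force': array([ 0.29681917, -0.41020747, -1.05949744]), 'moment': array([-0.00911041, -0.02214538,  0.02592213]), 'grasp_force': 58.654051423072815, 'finger_gap': 0.10355717320572715}
[ 0.1  0.  -0. ] [-31.36  -7.12  -0.14]
[ 0.1  0.  -0. ] [-31.36  -7.13  10.81]
```

View pics/c2.png

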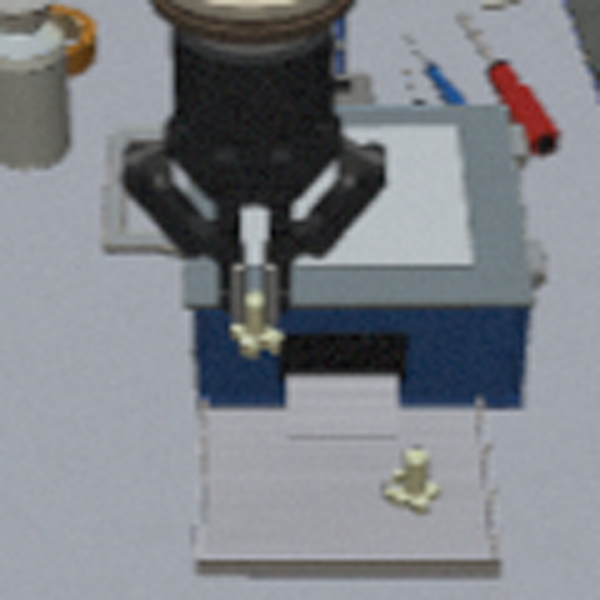

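The piece is held upright between the pads, at about (255,310) in the crop. The swing of the pads pressed them lightly on the foot, so I will take the next piece higher.

Request:
jog_arm --pt "0 0 0 -31.4 -7.1 0 0.5" --pt "0 0 0 -31.4 -7.1 0 0.5" --pt "0 0 0 -31.4 -7.1 0 0.5" --pt "0 0 0 -31.4 -7.1 0 0.5" --pt "0 0 0 -31.4 -7.1 0 0.5" --pt "0 0 0 -31.4 -7.1 0 0.5" --pt "0 0 0 -31.4 -7.1 0 0.5" --pt "0 0 0 -31.4 -7.1 0 0.5"

```text
time_s: 4.88
eef_pos: [0.4635, -0.3092, 0.1975]
ee_rot: [-2.326, -2.11, -0.0]
contact_force: [-0.4, -0.6, 0.7]
finger_gap: 0.1
grasp_force: 58.7
```

Request:
jog_arm --pt "0 0 0 0 0 5 0.5" --pt "0 0 0 0 0 9 0.5" --pt "0 0 0 0 0 10.2 0.5" --pt "0 0 0 0 0 10.2 0.5" --pt "0 0 0 0 0 10.2 0.5" --pt "0 0 0 0 0 10.2 4" --pt "0 0 0 0 0 10.2 4" --pt "0 0 0 0 0 10.2 4"

```text
time_s: 5.88
eef_pos: [0.4632, -0.3105, 0.0961]
ee_rot: [2.328, 2.109, -0.0]
contact_force: [0.1, 0.4, -0.3]
finger_gap: 0.47
grasp_force: 0.0
```

```bash
python3 - <<'E'
from g import *
print(now());go(now(),[(.463,-.31,.2,0),(.646,-.020,.2,0),(.646,-.020,.13,0),(.646,-.020,.0975,0)])
E
```

```text
(array([ 0.4631951 , -0.31046175,  0.09611415]), array([ 2.32810913e+00,  2.10895227e+00, -1.07696992e-04]))
[ 0.  0. -0.] [  0.04  -0.02 -10.39]
[ 0.  0. -0.] [ 30.7   15.33 -10.39]
[ 0.  0. -0.] [30.71 15.33 -3.39]
[ 0.  0. -0.] [30.71 15.33 -0.14]
```

Request:
jog_arm --pt "0 0 0 0 0 -6 4" --pt "0 0 0 0 0 -10.4 4" --pt "0 0 0 30.7 15.5 -10.4 4" --pt "0 0 0 30.7 15.5 -10.4 4" --pt "0 0 0 30.7 15.5 -10.4 4" --pt "0 0 0 30.7 15.5 -10.4 4" --pt "0 0 0 30.7 15.5 -10.4 4" --pt "0 0 0 30.7 15.5 -10.4 4"

```text
time_s: 6.88
eef_pos: [0.6487, -0.0173, 0.1997]
ee_rot: [-2.326, -2.112, -0.0]
contact_force: [-0.5, -0.6, 0.5]
finger_gap: 0.472
grasp_force: 0.0
```

```bash
python3 - <<'E'
from g import *
print(now());go(now(),[(.647,-.020,.13,0),(.647,-.020,.0975,0)])
E
```

```text
(array([ 0.64868743, -0.01728384,  0.19969626]), array([-2.32587933e+00, -2.11150725e+00, -1.97204506e-04]))
[-0.  -0.   0.1] [-0.29 -0.14  6.97]
[-0.  -0.   0.1] [-0.29 -0.14 10.22]
```

Request:
jog_arm --pt "0 0 0 0 0 4 4" --pt "0 0 0 0 0 8 4" --pt "0 0 0 0 0 10.2 4" --pt "0 0 0 0 0 10.2 4" --pt "0 0 0 0 0 10.2 0.5" --pt "0 0 0 0 0 10.2 0.5" --pt "0 0 0 0 0 10.2 0.5" --pt "0 0 0 0 0 10.2 0.5"

```text
time_s: 7.88
eef_pos: [0.6481, -0.0202, 0.0993]
ee_rot: [2.327, 2.108, 0.002]
contact_force: [-0.9, 1.1, 7.6]
finger_gap: 0.101
grasp_force: 58.7
```

Request:
jog_arm --pt "0 0 0 0 0 -2 0.5" --pt "0 0 0 0 0 -6 0.5" --pt "0 0 0 0 0 -10.2 0.5" --pt "0 0 0 0 0 -10.2 0.5" --pt "0 0 0 0 0 -10.2 0.5"

```text
time_s: 8.5
eef_pos: [0.6475, -0.0201, 0.2005]
ee_rot: [2.328, 2.109, 0.0]
contact_force: [0.4, 0.8, -0.5]
finger_gap: 0.104
grasp_force: 58.6
```

```bash
python3 - <<'E'
from g import *
print(now());go(now(),[(.463,-.37,.2,0),(.463,-.37,.1,0)])
E
```

```text
(array([ 0.64751438, -0.02012799,  0.20048204]), array([2.32787863e+00, 2.10890252e+00, 3.92261388e-04]))
[ 0.  0. -0.] [-36.63 -14.92   0.05]
[ 0.  0. -0.] [-36.63 -14.92  10.05]
```

Gap and force match the first grip, so the piece is held. I carry it to the tote.

Request:
jog_arm --pt "0 0 0 -36.6 -14.9 0 0.5" --pt "0 0 0 -36.6 -14.9 0 0.5" --pt "0 0 0 -36.6 -14.9 0 0.5" --pt "0 0 0 -36.6 -14.9 0 0.5" --pt "0 0 0 -36.6 -14.9 0 0.5" --pt "0 0 0 -36.6 -14.9 0 0.5" --pt "0 0 0 -36.6 -14.9 0 0.5" --pt "0 0 0 -36.6 -14.9 0 0.5"

```text
time_s: 9.5
eef_pos: [0.4626, -0.3703, 0.1992]
ee_rot: [-2.329, -2.106, 0.0]
contact_force: [-0.8, 1.0, -0.5]
finger_gap: 0.107
grasp_force: 58.7
```

Request:
jog_arm --pt "0 0 0 0 0 0 0.5" --pt "0 0 0 0 0 5 0.5" --pt "0 0 0 0 0 9 0.5" --pt "0 0 0 0 0 10.0 0.5" --pt "0 0 0 0 0 10.0 0.5" --pt "0 0 0 0 0 10.0 0.5" --pt "0 0 0 0 0 10.0 4" --pt "0 0 0 0 0 10.0 4"

```text
time_s: 10.5
eef_pos: [0.4635, -0.3699, 0.1007]
ee_rot: [2.327, 2.108, -0.0]
contact_force: [-0.1, 1.4, 0.1]
finger_gap: 0.467
grasp_force: 0.0
```

Request:
jog_arm --pt "0 0 0 0 0 -6 4" --pt "0 0 0 0 0 -12 4" --pt "0 0 0 0 0 -15 4" --pt "0 0 0 0 0 -15 4"

```text
time_s: 11.0
eef_pos: [0.4637, -0.3702, 0.2529]
ee_rot: [2.325, 2.106, 0.0]
contact_force: [0.1, -0.4, -1.7]
finger_gap: 0.469
grasp_force: 0.0
```

```bash
python3 - <<'E'
from g import *
from h import *
s=readout.get_state();print(s["qpos"],now());go(now(),[(.5005,.157,.25,0),(.5005,.157,.138,0)])
a=optics.grab_frame("side")[200:390,220:420]
cv2.imwrite("pics/c3.png",cv2.resize(a,(600,570),interpolation=2))
E
```

```text
[-8.03411696e-01  2.07736274e-01  1.47352934e+00 -7.37021680e-05
  1.45559482e+00 -7.04684797e-01] (array([ 0.46373788, -0.37015757,  0.25289517]), array([2.32483301e+00, 2.10595465e+00, 1.17840965e-04]))
[ 0.2  0.2 -0. ] [52.82 -1.54  0.12]
[ 0.2  0.2 -0. ] [52.86 -1.58 11.32]
```

View pics/c3.png

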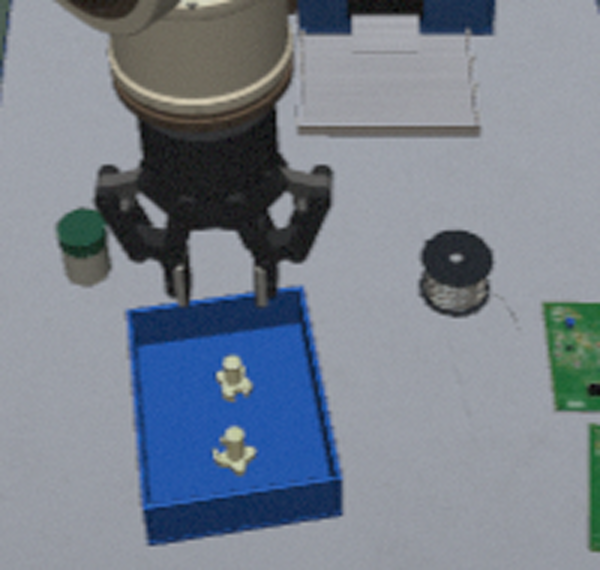

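Both pieces stand in the tote at (233,377) and (236,450) in the crop; the tin and spool are unmoved. Next is the bar.

Request:
jog_arm --pt "0 0 0 52.8 -1.6 0 3" --pt "0 0 0 52.8 -1.6 0 3" --pt "0 0 0 52.8 -1.6 0 3" --pt "0 0 0 52.8 -1.6 0 3" --pt "0 0 0 52.8 -1.6 0 3" --pt "0 0 0 52.8 -1.6 0 3" --pt "0 0 0 52.8 -1.6 0 3" --pt "0 0 0 52.8 -1.6 0 3"

```text
time_s: 12.05
eef_pos: [0.4969, 0.1311, 0.2488]
ee_rot: [-2.328, -2.109, 0.002]
contact_force: [1.3, -0.7, 0.5]
finger_gap: 0.354
grasp_force: 0.0
```

Request:
jog_arm --pt "0 0 0 0 0 0 3"

```text
time_s: 12.18
eef_pos: [0.4967, 0.1328, 0.2485]
ee_rot: [-2.322, -2.114, 0.002]
contact_force: [-1.1, -1.2, -0.0]
finger_gap: 0.355
grasp_force: 0.0
```

Request:
jog_arm --pt "0 0 0 0 0 0 3" --pt "0 0 0 0 0 0 3" --pt "0 0 0 0 0 0 3"

```text
time_s: 12.55
eef_pos: [0.4976, 0.1281, 0.2498]
ee_rot: [2.33, 2.107, -0.0]
contact_force: [0.3, 0.2, 0.3]
finger_gap: 0.352
grasp_force: 0.0
```

```bash
python3 - <<'E'
from g import *
print(now());go(now(),[(.5005,.157,.149,0)])
E
```

```text
(array([0.4975713 , 0.128063  , 0.24978476]), array([ 2.33011221e+00,  2.10716047e+00, -4.45981963e-04]))
[-0.   0.  -0.1] [ 2.91  0.   10.08]
```

Request:
jog_arm --pt "0 0 0 2.9 0 0 3" --pt "0 0 0 2.9 0 4 3" --pt "0 0 0 2.9 0 8 3" --pt "0 0 0 2.9 0 10.1 3" --pt "0 0 0 2.9 0 10.1 3" --pt "0 0 0 2.9 0 10.1 0.5" --pt "0 0 0 2.9 0 10.1 0.5" --pt "0 0 0 2.9 0 10.1 0.5"

```text
time_s: 13.55
eef_pos: [0.5018, 0.1576, 0.1506]
ee_rot: [2.326, 2.107, 0.005]
contact_force: [8.4, -3.3, -2.5]
finger_gap: 0.113
grasp_force: 58.4
```

Request:
jog_arm --pt "0 0 0 0 0 0 0.5" --pt "0 0 0 0 0 0 0.5"

```text
time_s: 13.8
eef_pos: [0.5017, 0.1576, 0.1506]
ee_rot: [2.326, 2.107, 0.005]
contact_force: [9.7, -2.7, -2.3]
finger_gap: 0.111
grasp_force: 58.4
```

Request:
jog_arm --pt "0 0 0 0 0 -0.5 0.5" --pt "0 0 0 0 0 -1 0.5" --pt "0 0 0 0 0 -1.5 0.5" --pt "0 0 0 0 0 -1.9 0.5" --pt "0 0 0 0 0 -1.9 0.5" --pt "0 0 0 0 0 -1.9 0.5" --pt "0 0 0 0 0 -1.9 0.5"

```text
time_s: 14.68
eef_pos: [0.5032, 0.1574, 0.1703]
ee_rot: [2.325, 2.104, 0.01]
contact_force: [24.1, -4.3, -6.0]
finger_gap: 0.116
grasp_force: 59.1
```

The force is only 6 N down after 20 mm of lift, beyond the 11 mm of play, so the cover seems free. I follow the arc a bit further to confirm.

```bash
cat > arc.py <<'E'
from g import *
def arc(th,t):
    c,s=np.cos(th),np.sin(th); L=.0606  # bar to TCP along the tool
    dx=-.225*c+.011*s+.225+L*np.sin(t); dz=.225*s+.011*c-.011+L*(np.cos(t)-1)
    return (.5017+dx*np.cos(YAW),.1576+dx*np.sin(YAW),.1506+dz,np.degrees(t))
E
python3 - <<'E'
from arc import *
print(arc(.0875,0))
b=((.5000,.157,.1703),R.from_rotvec(now()[1]).as_rotvec())
go(b,[arc(th,k*th) for k in(.5,) for th in np.radians([8,12,16,20,24,28,32,36,40,44,47])])
E
```

```text
(np.float64(0.5035133085112826), np.float64(0.1574217246814277), np.float64(0.17022030502978), np.float64(0.0))
[ 4.5 -0.  -0.1] [ 0.08  0.97 -1.13]
[ 6.5 -0.  -0.1] [ 0.08  1.54 -2.64]
[ 8.5 -0.  -0.1] [ 0.08  2.22 -4.11]
[10.5 -0.  -0.1] [ 0.08  3.   -5.54]
[12.5 -0.  -0.1] [ 0.09  3.88 -6.92]
[14.5 -0.1 -0.1] [ 0.09  4.85 -8.24]
[16.5 -0.1 -0.1] [ 0.09  5.92 -9.5 ]
[18.5 -0.1 -0.1] [  0.09   7.07 -10.69]
[20.5 -0.1 -0.1] [  0.1    8.31 -11.8 ]
[22.5 -0.1 -0.1] [  0.1    9.62 -12.83]
[24.  -0.1 -0.1] [  0.1   10.66 -13.54]
```

Request:
jog_arm --pt "3 0 0 0 0.7 -0.6 0.5" --pt "4.5 0 0 0 1.0 -1.1 0.5" --pt "5.5 0 0 0 1.25 -1.9 0.5" --pt "6.5 0 0 0 1.5 -2.6 0.5" --pt "6.5 0 0 0 1.5 -2.6 0.5" --pt "6.5 0 0 0 1.5 -2.6 0.5"

```text
time_s: 15.42
eef_pos: [0.5153, 0.1564, 0.1938]
ee_rot: [-2.265, -2.052, 0.116]
contact_force: [2.7, -5.1, -2.7]
finger_gap: 0.109
grasp_force: 60.1
```

```bash
python3 - <<'E'
from arc import *
print(arc(np.radians(12),np.radians(6)),now(),readout.get_state()["moment"])
E
```

```text
(np.float64(0.5151732846770762), np.float64(0.15627537481731568), np.float64(0.1968077809013851), np.float64(6.000000000000001)) (array([0.51534757, 0.15635821, 0.19381825]), array([-2.2650612 , -2.05172142,  0.11611535])) [-0.75528398 -0.32283146  0.10790062]
```

The cover has risen 43 mm with under 3 N, so it is not caught and the lever stays as it is. I raise on to about 45 degrees.

```bash
python3 - <<'E'
from arc import *
go(now(),[arc(th,.5*th) for th in np.radians([15,19,23,27,31,35,39,43,46])])
E
```

```text
[ 1.  0. -0.] [-0.01  0.31 -1.46]
[ 3.  0. -0.] [-0.01  0.88 -2.98]
[ 5.  0. -0.] [-0.01  1.56 -4.46]
[ 7.  0. -0.] [-0.01  2.35 -5.91]
[ 9.  0. -0.] [-0.01  3.23 -7.3 ]
[11.  0. -0.] [-0.01  4.21 -8.63]
[13.  0. -0.] [-0.01  5.28 -9.9 ]
[15.  0. -0.] [-1.00e-02  6.44e+00 -1.11e+01]
[16.5  0.  -0. ] [-1.000e-02  7.360e+00 -1.195e+01]
```

Request:
jog_arm --pt "0.5 0 0 0 0.15 -0.7 0.5" --pt "1 0 0 0 0.3 -1.4 0.5" --pt "2 0 0 0 0.6 -2.2 0.5" --pt "3 0 0 0 0.9 -3.0 0.5" --pt "4 0 0 0 1.2 -3.7 0.5" --pt "5 0 0 0 1.6 -4.5 0.5" --pt "6 0 0 0 1.95 -5.2 0.5" --pt "7 0 0 0 2.35 -5.9 0.5"

```text
time_s: 16.42
eef_pos: [0.5454, 0.1535, 0.2498]
ee_rot: [-2.192, -1.985, 0.236]
contact_force: [4.7, -4.1, -8.3]
finger_gap: 0.113
grasp_force: 59.1
```

```bash
python3 - <<'E'
from arc import *
print(arc(np.radians(27),np.radians(13.5)),now(),readout.get_state()["moment"])
go(now(),[arc(th,.5*th) for th in np.radians([27,30,33,36,39,42,45,46])])
E
```

```text
(np.float64(0.5451547087929196), np.float64(0.1533277528863284), np.float64(0.2498745513835693), np.float64(13.5)) (array([0.54540789, 0.15347324, 0.24980134]), array([-2.19191726, -1.98548969,  0.23592567])) [-0.55821013 -0.5169792   0.17872809]
[-0.  0. -0.] [-0.02 -0.02 -0.  ]
[ 1.5  0.  -0. ] [-0.02  0.49 -1.12]
[ 3.  0. -0.] [-0.02  1.07 -2.22]
[ 4.5  0.  -0. ] [-0.02  1.7  -3.29]
[ 6.  0. -0.] [-0.02  2.39 -4.33]
[ 7.5  0.  -0. ] [-0.02  3.14 -5.33]
[ 9.  0. -0.] [-0.01  3.93 -6.3 ]
[ 9.5  0.  -0. ] [-0.01  4.21 -6.62]
```

Request:
jog_arm --pt "1.5 0 0 0 0.5 -1.1 0.5" --pt "3 0 0 0 1.05 -2.2 0.5" --pt "4.5 0 0 0 1.7 -3.3 0.5" --pt "6 0 0 0 2.4 -4.3 0.5" --pt "7.5 0 0 0 3.1 -5.3 0.5" --pt "9 0 0 0 3.9 -6.3 0.5" --pt "9 0 0 0 3.9 -6.3 0.5" --pt "9 0 0 0 3.9 -6.3 0.5"

```text
time_s: 17.42
eef_pos: [0.5973, 0.1485, 0.3015]
ee_rot: [-2.095, -1.898, 0.377]
contact_force: [1.9, -2.3, -6.3]
finger_gap: 0.114
grasp_force: 58.9
```

Request:
jog_arm --pt "0 0 0 0 0 0 0.5" --pt "0 0 0 0 0 0 0.5" --pt "0 0 0 0 0 0 0.5" --pt "0 0 0 0 0 0 0.5"

```text
time_s: 17.92
eef_pos: [0.5975, 0.1484, 0.3017]
ee_rot: [-2.095, -1.898, 0.377]
contact_force: [4.6, -1.3, -8.6]
finger_gap: 0.111
grasp_force: 58.7
```

```bash
python3 - <<'E'
from arc import *
from h import *
print(arc(np.radians(45),np.radians(22.5)),now())
a=optics.grab_frame("side")[60:390,180:480]
cv2.imwrite("pics/c4.png",cv2.resize(a,(540,594),interpolation=2))
E
```

```text
(np.float64(0.5981049683874848), np.float64(0.14812195125964944), np.float64(0.3018643000302092), np.float64(22.5)) (array([0.5974655 , 0.14843043, 0.30171974]), array([-2.09491963, -1.89782122,  0.37712345]))
```

View pics/c4.png

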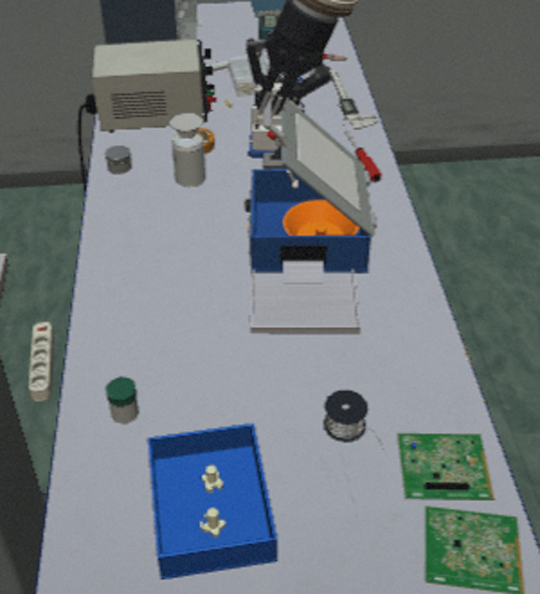

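The cover stands open at about 45 degrees with its bar in the gripper, at about (280,100). Both pieces are in the tote, and the bottle, spool and tin are where they were. I hand it in.

```bash
python3 -c "
from cell import r; print(r.job_done())"
```

```text
the job is handed in; nothing more can be done
None
```

Both corner pieces are in the blue tote; the tug showed the cover was not caught, so I left the lever alone, and the job was handed in with the gripper holding the cover open at about 45 degrees.

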